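# Transpose the loads on a counter balance

### The job

Repeat the weighing the other way round, so that any inequality of the balance's arms cancels out: put the porcelain cup in the middle of the pan on which the two brass weights stand now, and put both weights, standing side by side, on the pan that holds the cup now. The pans are too cramped for both loads at once, so stand something on the bare table for a moment. Leave both pans lying in their seats on the balance, and do not shift the bottle, jar and tin standing round about.

Things in the scene. Friction and masses are not known exactly. Their poses are not given: they have to be found in the camera images.
- cup: small white porcelain cup without handle, 60 mm across its rim, narrowing to a 36 mm foot, 52 mm high, about 150 g; origin at the centre of its underside, z up; starts upright on pan_a
- weight_100: larger brass weight: cylinder 27 mm across, upright side wall 17 mm high (take it there, low down; above it narrows to the knob and slips), 30 mm high in all, 100 g; origin at the centre of its underside, z up; starts on pan_b, close beside the smaller one
- weight_50: smaller brass weight of the same shape, 22 mm across, upright side wall 13 mm high (take it there, low down), 24 mm high in all, 50 g; origin at the centre of its underside, z up; starts on pan_b
- pan_a: the round bright metal pan that holds the cup at the start (left or right side of the balance), goal for the two weights: loose dish 103 mm across with a flat floor 93 mm across and a rim 5 mm above the floor; origin at the centre of the floor's upper face, z up. It lies in a seat on the balance with 2 mm of play, its floor about 95 mm above the table, and rides up or down by up to 7 mm with the balance's beam
- pan_b: the pan that holds the two weights at the start, goal for the cup; same as pan_a, 220 mm from it between centres
- balance: dark iron base of the counter balance, fixed to the table, 105 mm (x) by 270 mm (y), brass beam along y with a pan over each end, so nothing of it stands higher than the pans; origin at the centre of the base on the table; x points away from the robot side, y along the beam. The table in front of it (towards its -x), from 90 to 190 mm from its origin and 100 mm to either side, is bare
- beam (a joint): tilt of the balance beam about its pivot, rad: 0 level, positive = its +y end up; stops at about +-0.06, where the pans stand 7 mm above and below level. It is near level when both sides carry about the same; with one load gone the heavier side sinks slowly to its stop, and a light push on a pan moves it too
- amber_bottle: bystander: amber stock bottle, 60 mm across, 142 mm high; origin at the centre of its underside
- herb_jar: bystander: glass jar of green herb, 75 mm across, 131 mm high; origin at the centre of its underside
- salve_tin: bystander: low round tan tin, 55 mm across, 22 mm high; origin at the centre of its underside

How it is judged:
By the outcome, as a careful person would: the job done as asked, in the order asked, and still so for the second after the job is handed in, with the robot touching nothing.
It also fails if it takes over 102 s, if anything falls off the work surface, if the arm or the gripper's body presses on something with over 40 N, if the wrist force passes 120 N, or if a joint passes its speed limit or range.

### The arm

A 7-joint arm with a two-finger parallel gripper is mounted at the origin on a cart in front of the work surface, level with it; the furniture and walls round the work are solid. World frame = base frame: x ahead of the robot, y to its left, z up, the work surface at z = 0. Lengths are in mm, angles in rad, forces in N, time in s.
With the tool pointing down it reaches from about 400 to 850 mm from the base axis. Payload 4.4 kg.
Tool frame: the origin (TCP) lies where the fingers leave the gripper's body, on its centre line; the fingertips stand 97 mm ahead of it and the grasp point (between the pads) lies 78 mm ahead of it; z points along the fingers, y is the direction in which the jaws open and shut (so a half turn about z gives the same grasp; the last joint's range is limited). The gripper opens to 94 mm and grips with 3 to 60 N. Pads are 16 mm wide; open, the fingers measure 119 mm over their backs; the gripper's body (75 mm by 177 mm) begins 78 mm behind the grasp point.
Start: joints at [-1.364, 0.628, 0.038, 1.517, -0.027, 0.996, -0.02], TCP at [175.106, 625.983, 302.678] pointing down, gripper open.
Joint ranges: [-3.06, 3.06], [-0.37, 2.12], [-1.25, 1.32], [0.18, 2.47], [-1.1, 4.24], [0.23, 1.98], [-2.94, 2.94]. Speed limits (rad/s): [2.57, 2.57, 3.14, 3.14, 3.14, 3.14, 3.14].

### API

Orientations are given as a rotation vector (axis times angle).
In Python, from bench import r gives the robot as it stands. The module is installed in compiled form; this text tells all that it offers.
- The arm moves only by the tool servo_tool, never from a script. Its argument "targets" is a list of rows, each a list of 7 numbers: the shift along the tool's x, y, z in cm, then the turn, a rotation vector about the tool's x, y, z in rad, then the closure, from 0 (fully open) to 1 (shut). In form: [[tx, ty, tz, wx, wy, wz, jaw], ...]. A call has exactly 5 rows; each row is the pose to reach, as a shift and turn from the pose commanded when the call began, along the tool's axes at that moment; what a row does not reach only later rows make up. A row lasts 1/8 s, in which the tool goes at most 62.5 mm and 10.7 degrees, less where a joint would pass 70% of its speed; a pose out of reach is approached as far as the arm can. A call with a gripper value outside its range is refused whole. The fingers move at their own pace and stop on an object; "squeeze" is the grip in N (left out, the last holds). Time passes only in rows, so rows that repeat a pose let the fingers close, or fill a call up. It gives the time, the measured TCP pose, the force and the opening at its end, in the units of the state.
- r.state(): the state, without advancing time (a new reading comes with each control period).
- r.get_image(name): name is "side" or "top" or "wrist"; returns a dict with "img" (420x560x3 uint8, red, green, blue), "camera_matrix" (3x3 intrinsics, pixels), "T" (4x4, takes a point from camera to world coordinates); the wrist camera has in their place "T_tool_cam" (4x4, takes a point from camera to tool coordinates, whose origin is the TCP and whose axes are the flange's). Camera axes: x right, y up, looking along -z (the intrinsics and any distortion apply to the point x, -y, -z); pixel columns grow to the right and rows downward; lengths in mm; the calibration is good to about 2 mm. A picture is of the moment at which its call begins: read the wrist's pose just before it. There is no depth.
- r.close_job(): hands the job in, once; it reports no verdict.
Trained networks look in a picture, given as the dict that the camera call returned (one of the last four; its "shot" number tells which), for a name from the list of things; names that differ only in an ending like _2 or _b are one class to them, and where a whole thing is asked for, a point or a joint stands for the part that bears it (a point fixed in the world has none). Each returns a list of dicts, best first, with "conf" (0 to 1); they miss things now and then, are a little off and sometimes report something else, mostly with a low value. They report only what shows in the picture. A call takes as long as a camera call.
- r.recognise(picture, label): "extent" ([left, top, right, bottom] in pixels, round what is visible of it).
- r.regions_of(picture, label): "pixels" (420x560 bool, what is visible of it) and "extent" ([left, top, right, bottom] in pixels, round what is visible of it).
- r.mark_of(picture, label): "uv" ([column, row] in pixels: a listed point, or the origin of a listed thing).
The state is a dict: "clock": time; "joint_pos": joint angles; "qvel": joint speeds; "tau": joint torques, N m; "ee_pos": TCP position; "tool_rot": TCP orientation; "force": force on the tool from outside, world axes, zero at the start; "ft_torque": the same for the moment, N m; "finger_gap": finger opening in mm.
Only numpy, scipy, OpenCV 4.12 (cv2) and the standard library are available. Lean on these libraries where they do the work, as an engineer would, in place of code of your own. Each camera call takes 0.05 s, during which the arm holds its last target. There are 200 camera calls.

## Working session

There is one attempt and no reset: what is moved stays moved. The work goes in short steps, Python scripts to look and compute and a tool call to move; the robot and the scene stay as the last step left them, time stands still between calls to the robot, and variables do not carry over. Pictures are saved under pics/ and viewed, about 12 in all and at most 16, crops included, and the job is handed in when it is done.

Besides the shell and the picture viewer there is one more tool, called after "Call:" by a JSON object that holds its "op" and its "data". servo_tool: Moves the arm, as the interface text tells. Its arguments: {"type":"object","properties":{"targets":{"type":"array"},"squeeze":{"type":"number"}},"required":["targets"]}

```bash
mkdir -p pics
cat > h.py <<'E'
from bench import r
import numpy as np, cv2
from scipy.spatial.transform import Rotation as R
np.set_printoptions(precision=1,suppress=True)
def save(p,n,box=None,s=1):
    im=p["img"][:,:,::-1]
    if box: im=im[box[1]:box[3],box[0]:box[2]]
    cv2.imwrite("pics/"+n,cv2.resize(im,None,fx=s,fy=s,interpolation=cv2.INTER_CUBIC))
def camT(p,st=None):
    if "T" in p: return p["T"]
    T=np.eye(4); T[:3,:3]=R.from_rotvec(st["tool_rot"]).as_matrix(); T[:3,3]=st["ee_pos"]
    return T@p["T_tool_cam"]
def ray(p,uv,z,st=None):
    T=camT(p,st);K=p["camera_matrix"]
    d=np.linalg.inv(K)@[uv[0],uv[1],1]; d=T[:3,:3]@(d*[1,-1,-1]); o=T[:3,3]
    return o+d*(z-o[2])/d[2]
def proj(p,X,st=None):
    T=camT(p,st); c=np.linalg.inv(T)@np.r_[X,1]; v=p["camera_matrix"]@(c[:3]*[1,-1,-1]); return v[:2]/v[2]
E
cat > a.py <<'E'
from h import *
s=r.state(); print(s)
ims=[]
for n in("side","top"):
    p=r.get_image(n); print(n,[k for k in p],p["T"][:3,3],p["camera_matrix"].ravel()); ims.append(p["img"])
    for l,z in(("cup",95),("weight_100",95),("weight_50",95),("pan_a",95),("balance",0),("amber_bottle",0),("herb_jar",0),("salve_tin",0)):
        for d in r.mark_of(p,l)[:2]: print(l,d["uv"],round(d["conf"],2),ray(p,d["uv"],z))
        for d in r.recognise(p,l)[:2]: print("   ext",d["extent"],round(d["conf"],2))
    save(p,n+"0.png")
E
python3 a.py
```

```text
{'clock': 0.0, 'joint_pos': array([-1.4,  0.6,  0. ,  1.5, -0. ,  1. , -0. ]), 'qvel': array([ 0., -0.,  0.,  0., -0.,  0., -0.]), 'tau': array([  0. , -55. ,   1.1, -18.7,  -0.1,   0. ,   0. ]), 'ee_pos': array([174.9, 625.5, 301.8]), 'tool_rot': array([-0.4, -3.1,  0. ]), 'force': array([0.6, 0.7, 0.4]), 'ft_torque': array([ 0. , -0. ,  0.1]), 'finger_gap': 94.02668021644376}
side ['img', 'camera_matrix', 'T', 'shot'] [ 263.1 -922.3  708.6] [499.9   0.  278.5   0.  499.9 208.1   0.    0.    1. ]
cup [230.8, 183.9] 0.91 [591.4 154.1  95. ]
cup [251.7, 234.5] 0.67 [560.5 -79.9  95. ]
   ext [218.1, 160.9, 240.4, 184.0] 0.57
weight_100 [282.6, 224.4] 0.65 [637.8 -69.8  95. ]
weight_100 [267.4, 219.9] 0.56 [613.6 -39.3  95. ]
   ext [261.6, 211.7, 270.7, 226.1] 0.67
weight_50 [282.6, 224.4] 0.65 [637.8 -69.8  95. ]
weight_50 [267.4, 219.9] 0.56 [613.6 -39.3  95. ]
   ext [261.6, 211.7, 270.7, 226.1] 0.67
pan_a [276.0, 223.7] 0.74 [625.4 -61.4  95. ]
pan_a [227.7, 180.7] 0.67 [589.5 173.6  95. ]
   ext [252.1, 211.2, 296.0, 235.2] 0.95
   ext [209.0, 174.2, 251.3, 195.5] 0.81
balance [2
[... 1082 characters left out ...]
 305.5, 235.2] 0.47
pan_a [222.8, 239.3] 0.68 [585.3 161.8  95. ]
pan_a [306.8, 227.9] 0.65 [618.6 -58.9  95. ]
   ext [207.1, 220.5, 244.4, 260.1] 0.94
   ext [287.0, 204.7, 325.5, 247.3] 0.65
balance [268.9, 234.8] 0.88 [602.9  44.5   0. ]
   ext [311.7, 221.3, 315.6, 224.4] 0.59
amber_bottle [161.5, 250.3] 0.77 [554.3 349.    0. ]
   ext [141.5, 240.5, 176.4, 261.3] 0.89
herb_jar [275.2, 168.0] 0.85 [795.9  29.8   0. ]
herb_jar [314.6, 226.8] 0.28 [627.6 -85.3   0. ]
   ext [261.2, 148.1, 287.9, 181.3] 0.72
salve_tin [396.8, 241.5] 0.66 [ 589.4 -318.4    0. ]
salve_tin [226.4, 235.2] 0.18 [599.9 165.5   0. ]
   ext [387.9, 233.3, 409.1, 252.3] 0.62
   ext [233.8, 211.7, 304.3, 255.9] 0.22
```

Run:
```python
import cv2,numpy as np
a=cv2.imread("pics/side0.png")[120:290,170:360];b=cv2.imread("pics/top0.png")[140:280,130:420]
cv2.imwrite("pics/s1.png",cv2.resize(a,None,fx=3.5,fy=3.5,interpolation=2));cv2.imwrite("pics/t1.png",cv2.resize(b,None,fx=2.7,fy=2.7,interpolation=2))
from h import *
s=r.state();print(R.from_rotvec(s["tool_rot"]).as_matrix().round(3)); print(np.array(s["joint_pos"]).round(3))
p=r.get_image("wrist");print(p["T_tool_cam"].round(2),p["camera_matrix"])
```

```text
[[-1.   0.3 -0. ]
 [ 0.3  1.   0. ]
 [ 0.   0.  -1. ]]
[-1.4  0.6  0.   1.5 -0.   1.  -0. ]
[[ -0.    1.    0.3  83.6]
 [  1.    0.   -0.    1.5]
 [ -0.    0.3  -1.  -81.6]
 [  0.    0.    0.    1. ]] [[307.5   0.  286.6]
 [  0.  307.5 207.1]
 [  0.    0.    1. ]]
```

View pics/s1.png

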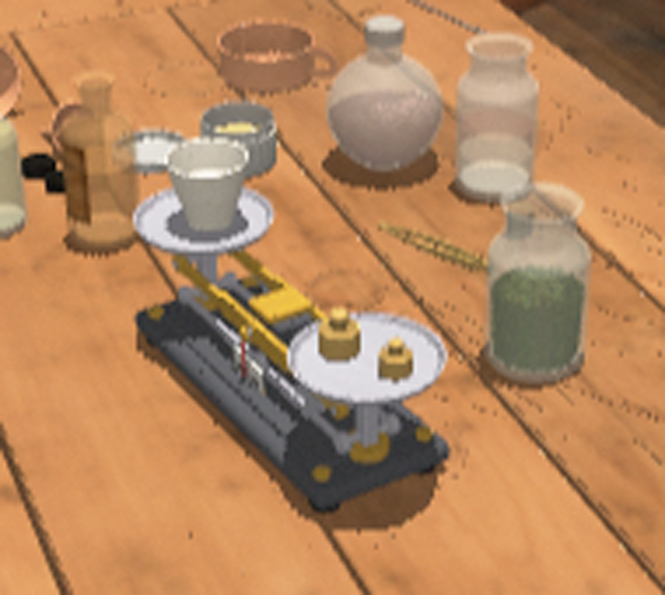

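View pics/t1.png

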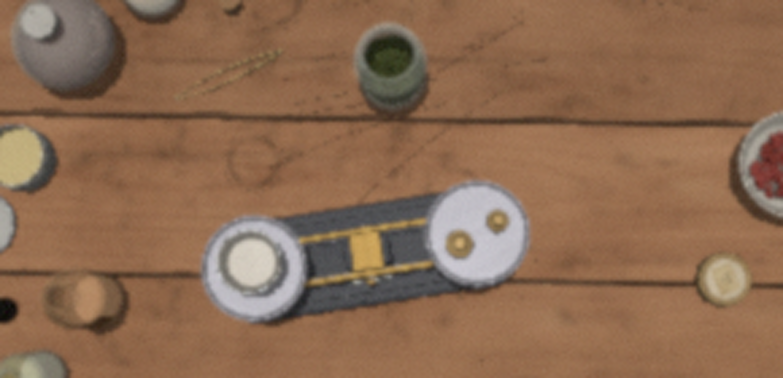

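Side view: the cup stands on the left pan at (205,185). The larger weight is at (338,340) and the smaller at (395,360) on the right pan. The top view agrees, with the cup at (252,262), the 100 g weight at (459,243) and the 50 g at (497,220). The balance is yawed by about +0.15 rad. Next I'll look from the wrist, above the balance.

```bash
cat >> h.py <<'E'
def Rt(yaw):
    c,s=np.cos(yaw),np.sin(yaw); return np.array([[-c,-s,0],[-s,c,0],[0,0,-1.]])
def plan(X,yaw,st=None):
    "TCP target world mm, yaw -> tool shift cm, turn"
    st=st or r.state(); A=R.from_rotvec(st["tool_rot"]).as_matrix()
    d=A.T@(np.array(X)-st["ee_pos"])/10; w=R.from_matrix(A.T@Rt(yaw)).as_rotvec()
    print("X",np.array(X),"from",st["ee_pos"],"shift",d.round(2),"turn",w.round(3),"t",st["clock"],"gap",st["finger_gap"])
E
python3 -c "
from h import *
plan([600,50,330],.15)"
```

```text
X [600  50 330] from [175.1 626.  302.7] shift [-56.4 -44.   -2.7] turn [ 0.  -0.  -0.4] t 1.75 gap 94.06575669550386
```

Call:
{"op": "servo_tool", "data": {"targets": [[-4,-3,-0.2,0,0,0,0],[-9,-7,-0.5,0,0,0,0],[-14,-11,-0.8,0,0,0,0],[-19,-15,-1,0,0,0,0],[-23,-18,-1.2,0,0,0,0]]}}

```text
clock: 2.38
ee_pos: [348.3, 389.5, 315.0]
tool_rot: [0.424, 3.113, 0.001]
force: [0.7, -0.3, 0.1]
finger_gap: 94.1
```

Call:
{"op": "servo_tool", "data": {"targets": [[-4,-3,-0.2,0,0,0,0],[-9,-7,-0.5,0,0,0,0],[-14,-11,-0.8,0,0,0,0],[-19,-15,-1,0,0,0,0],[-22.4,-17.5,-1,0,0,0,0]]}}

```text
clock: 3.0
ee_pos: [518.1, 159.0, 325.1]
tool_rot: [0.431, 3.111, -0.0]
force: [0.2, 0.3, -0.4]
finger_gap: 94.0
```

Call:
{"op": "servo_tool", "data": {"targets": [[-4,-3,-0.2,0,0,-0.1,0],[-8,-6.5,-0.5,0,0,-0.2,0],[-10.5,-8.2,-0.5,0,0,-0.3,0],[-11,-8.5,-0.5,0,0,-0.4,0],[-11,-8.5,-0.5,0,0,-0.4,0]]}}

```text
clock: 3.62
ee_pos: [599.9, 49.5, 329.5]
tool_rot: [0.196, -3.135, -0.0]
force: [-0.7, -0.2, 0.3]
finger_gap: 93.8
```

```bash
cat > look.py <<'E'
import sys
from h import *
s=r.state(); p=r.get_image("wrist"); print(s["ee_pos"],s["tool_rot"].round(3),s["clock"])
for l,z in(("cup",96),("weight_100",96),("weight_50",96),("pan_a",95),("balance",0)):
    for d in r.mark_of(p,l)[:2]: print(l,np.array(d["uv"]),round(d["conf"],2),ray(p,d["uv"],z,s))
    for d in r.recognise(p,l)[:2]: print("   ext",d["extent"],round(d["conf"],2))
save(p,sys.argv[1])
E
python3 look.py w1.png
```

```text
[599.9  49.5 329.5] [ 0.2 -3.1 -0. ] 3.625
cup [387.8 202.1] 0.97 [590.6 158.8  96. ]
   ext [371.5, 185.2, 439.9, 246.3] 0.92
   ext [188.0, 186.6, 213.5, 216.5] 0.72
weight_100 [167.7 215.1] 0.93 [634.2 -73.1  96. ]
weight_100 [499.5 170.9] 0.24 [543.5 266.1  96. ]
   ext [154.0, 207.4, 175.5, 228.7] 0.76
   ext [185.3, 187.2, 214.9, 219.0] 0.6
weight_50 [167.7 215.1] 0.93 [634.2 -73.1  96. ]
weight_50 [499.5 170.9] 0.24 [543.5 266.1  96. ]
   ext [154.0, 207.4, 175.5, 228.7] 0.76
   ext [185.3, 187.2, 214.9, 219.0] 0.6
pan_a [184.2 204.4] 0.92 [620.3 -56.2  95. ]
pan_a [392.5 199.8] 0.62 [587.7 163.6  95. ]
   ext [347.4, 147.8, 442.5, 246.9] 0.81
   ext [137.3, 159.2, 231.5, 252.3] 0.73
balance [288.8 187. ] 0.78 [608.7  55.8   0. ]
   ext [181.7, 143.6, 394.2, 229.6] 0.66
```

View pics/w1.png

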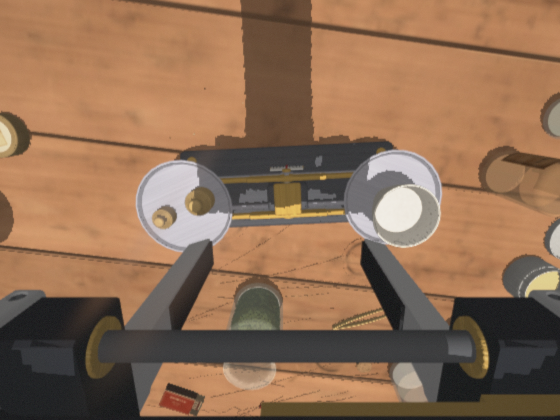

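Wrist view: pan_b is centred at about (184,206), with the 100 g weight at (200,202) and the 50 g at (164,217). Pan_a is at about (395,198), and the cup rim is at (407,215). I'll turn these into positions and check them against each other.

Run:
```python
from h import *
s=r.state(); p=r.get_image("wrist"); t=r.get_image("top")
P=lambda u,z:ray(p,u,z,s)
a,b=P((394.7,197.5),100),P((184.4,205.7),100)
print("pans",a,b,np.linalg.norm(a-b),"yaw",np.arctan2(-(a-b)[0],(a-b)[1]))
print("cup rim wrist",P((407,215.5),147), "foot mark",P((387.8,202.1),96))
print("w100",P((200,203),105),"w50 mark",P((167.7,215.1),96),"w50 ext",P((164.5,217),106))
for d in r.regions_of(p,"weight_100")[:4]+r.regions_of(p,"cup")[:3]: print(d["conf"],d["extent"],d["pixels"].sum())
print("top cup rim",ray(t,(224,235.9),147))
```

```text
pans [583.4 164.4 100. ] [620.1 -53.5 100. ] 220.92225413265297 yaw 0.16717641243308967
cup rim wrist [588.4 160.7 147. ] foot mark [590.1 159.8  96. ]
w100 [613.5 -36.  105. ] w50 mark [634.3 -72.2  96. ] w50 ext [633.1 -71.8 106. ]
0.69 [183.8, 187.8, 212.2, 217.0] 661
0.57 [151.6, 207.1, 176.7, 231.2] 409
0.93 [370.5, 183.3, 439.7, 249.0] 3506
top cup rim [592.3 151.5 147. ]
```

```bash
python3 -c "
from h import *
plan([589,160,260],.16)"
```

```text
X [589 160 260] from [599.7  50.3 329.6] shift [-0.3 11.   7. ] turn [ 0. -0. -0.] t 4.375 gap 94.16670253201737
```

Call:
{"op": "servo_tool", "data": {"targets": [[0,3.5,0.5,0,0,0,0],[-0.2,7.5,2,0,0,-0.03,0],[-0.3,10,4.5,0,0,-0.03,0],[-0.3,11,6.5,0,0,-0.03,0],[-0.3,11,7,0,0,-0.03,0]]}}

```text
clock: 5.0
ee_pos: [587.9, 160.7, 258.4]
tool_rot: [0.25, -3.129, 0.0]
force: [-0.2, -1.1, 0.9]
finger_gap: 94.0
```

Run:
```python
from h import *
s=r.state(); p=r.get_image("wrist")
for d in r.regions_of(p,"cup")[:2]: print(d["conf"],d["extent"])
for d in r.mark_of(p,"cup")[:1]: print(d["uv"],ray(p,d["uv"],96,s))
print("expect rim",proj(p,[589,160,147],s),[proj(p,[589,160+k,147],s) for k in(-30,30)])
plan([589,160,211],.16); save(p,"w2.png")
```

```text
0.9 [236.1, 205.9, 325.5, 283.4]
[281.5, 221.9] [589.8 158.6  96. ]
expect rim [282.6 245.7] [array([238.6, 239.2]), array([325.9, 252.1])]
X [589 160 211] from [589.2 158.8 260.1] shift [0.  0.1 4.9] turn [-0.  0. -0.] t 5.15 gap 94.13982097454904
```

View pics/w2.png

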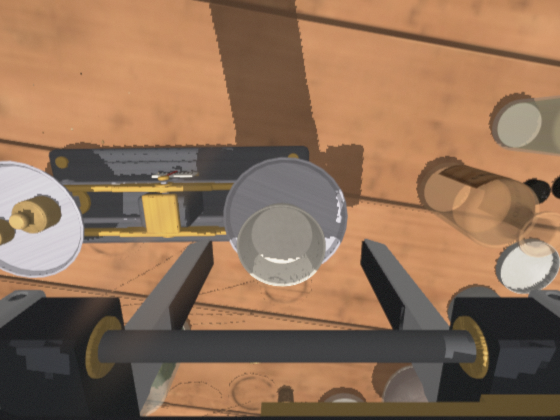

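The predicted rim position matches the image (282,246). I'll descend and grip.

Call:
{"op": "servo_tool", "data": {"targets": [[0,-0.1,1.5,0,0,0,0],[0,-0.1,3.5,0,0,0,0],[0,-0.1,4.9,0,0,0,0],[0,-0.1,4.9,0,0,0,0],[0,-0.1,4.9,0,0,0,0.25]], "squeeze": 15}}

```text
clock: 5.78
ee_pos: [589.2, 158.8, 211.0]
tool_rot: [-0.246, 3.131, 0.0]
force: [-1.2, -0.7, -0.4]
finger_gap: 86.9
```

Call:
{"op": "servo_tool", "data": {"targets": [[0,0,0,0,0,0,0.3],[0,0,0,0,0,0,0.5],[0,0,0,0,0,0,0.7],[0,0,0,0,0,0,0.7],[0,0,0,0,0,0,0.7]], "squeeze": 15}}

```text
clock: 6.4
ee_pos: [588.9, 158.7, 210.7]
tool_rot: [0.246, -3.132, 0.0]
force: [-0.0, -0.6, -0.4]
finger_gap: 59.1
```

Call:
{"op": "servo_tool", "data": {"targets": [[0,0,0,0,0,0,0.7],[0,0,-0.3,0,0,0,0.7],[0,0,-1,0,0,0,0.7],[0,0,-2.5,0,0,0,0.7],[0,0,-4,0,0,0,0.7]]}}

```text
clock: 7.02
ee_pos: [589.0, 159.0, 252.0]
tool_rot: [-0.247, 3.131, 0.0]
force: [1.1, -1.2, -1.4]
finger_gap: 58.9
```

Run:
```python
from h import *
s=r.state();print(s["force"])
c,sn=np.cos(.167),np.sin(.167); O=np.array([601.8,55.5])
T=O+np.array([[c,-sn],[sn,c]])@[-145,0]; print("spot",T)
plan([*T,250],.167)
p=r.get_image("wrist");save(p,"w3.png")
```

```text
[ 1.1 -1.2 -1.4]
spot [458.8  31.4]
X [458.8  31.4 250. ] from [589. 159. 252.] shift [ 14.8 -10.6   0.2] turn [ 0.  0. -0.] t 7.025 gap 58.89253336546467
```

View pics/w3.png

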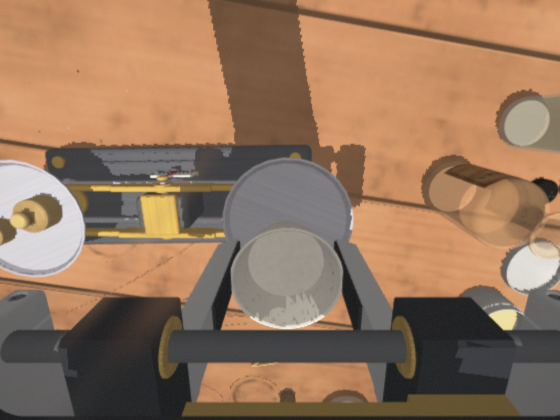

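The cup is held upright between the fingers at (287,275). Next I'll carry it to the bare table.

Call:
{"op": "servo_tool", "data": {"targets": [[2,-1.5,0,0,0,0,0.7],[6,-4.3,0,0,0,0,0.7],[10.5,-7.5,0,0,0,0,0.7],[13.8,-9.8,0,0,0,0,0.7],[14.8,-10.6,0,0,0,0,0.7]]}}

```text
clock: 7.7
ee_pos: [457.8, 29.2, 251.3]
tool_rot: [0.243, -3.132, 0.001]
force: [0.6, 0.0, -1.8]
finger_gap: 59.0
```

Call:
{"op": "servo_tool", "data": {"targets": [[0,0,2,0,0,0,0.7],[0,0,5.5,0,0,0,0.7],[0,0,9.5,0,0,0,0.7],[0,0,12,0,0,0,0.7],[0,0,12.8,0,0,0,0.7]]}}

```text
clock: 8.32
ee_pos: [459.9, 31.7, 121.5]
tool_rot: [0.248, -3.131, -0.001]
force: [0.2, 0.4, -1.4]
finger_gap: 59.1
```

Call:
{"op": "servo_tool", "data": {"targets": [[0,0,0,0,0,0,0.7],[0,0,0.1,0,0,0,0.7],[0,0,0.2,0,0,0,0.7],[0,0,0.3,0,0,0,0.7],[0,0,0.4,0,0,0,0.7]]}}

```text
clock: 8.95
ee_pos: [459.4, 30.9, 118.9]
tool_rot: [-0.247, 3.131, 0.0]
force: [0.4, 0.3, -1.4]
finger_gap: 58.8
```

Call:
{"op": "servo_tool", "data": {"targets": [[0,0,0.1,0,0,0,0.7],[0,0,0.15,0,0,0,0.7],[0,0,0.2,0,0,0,0.7],[0,0,0.25,0,0,0,0.7],[0,0,0.25,0,0,0,0.7]]}}

```text
clock: 9.57
ee_pos: [459.2, 30.9, 116.1]
tool_rot: [0.247, -3.132, -0.0]
force: [0.0, -0.4, -1.0]
finger_gap: 59.0
```

Call:
{"op": "servo_tool", "data": {"targets": [[0,0,0.05,0,0,0,0.7],[0,0,0.1,0,0,0,0.7],[0,0,0.15,0,0,0,0.7],[0,0,0.15,0,0,0,0.7],[0,0,0.15,0,0,0,0.7]]}}

```text
clock: 10.2
ee_pos: [459.8, 30.9, 115.5]
tool_rot: [-0.246, 3.13, -0.0]
force: [-1.5, 0.1, 9.3]
finger_gap: 58.9
```

Contact at TCP z of about 115.7 (9 N). I'll release and rise.

Call:
{"op": "servo_tool", "data": {"targets": [[0,0,-0.05,0,0,0,0.5],[0,0,-0.05,0,0,0,0.3],[0,0,-0.05,0,0,0,0.1],[0,0,-0.05,0,0,0,0.05],[0,0,-0.05,0,0,0,0.05]]}}

```text
clock: 10.82
ee_pos: [459.2, 31.0, 115.0]
tool_rot: [0.247, -3.132, -0.0]
force: [-0.2, 0.6, 0.1]
finger_gap: 88.9
```

Call:
{"op": "servo_tool", "data": {"targets": [[0,0,-1.5,0,0,0,0.05],[0,0,-5,0,0,0,0.05],[0,0,-9,0,0,0,0.05],[0,0,-13,0,0,0,0.05],[0,0,-15,0,0,0,0.05]]}}

```text
clock: 11.45
ee_pos: [459.7, 31.0, 268.2]
tool_rot: [-0.246, 3.128, 0.0]
force: [0.7, 0.2, -0.7]
finger_gap: 89.2
```

```bash
python3 -c "
from h import *
d=np.array([634,-72])-[613.5,-36]; print(d)
plan([608,-40,265],np.arctan2(-d[0],-d[1])*0+.52)"
```

```text
[ 20.5 -36. ]
X [608 -40 265] from [459.7  31.  268.2] shift [-13.5  -9.3   0.4] turn [-0.   0.  -0.4] t 11.45 gap 89.16890380077399
```

```bash
python3 -c "
from h import *
np.set_printoptions(precision=3,suppress=True)
plan([613,-36,260],-1.05); print(r.state()['joint_pos'])"
```

```text
X [613 -36 260] from [459.743  30.953 268.219] shift [-14.09  -9.01   0.88] turn [0.002 0.004 1.207] t 11.45 gap 89.16890380077399
[-0.098  0.413 -0.041  2.067  0.027  0.658  1.571]
```

Call:
{"op": "servo_tool", "data": {"targets": [[-2,-1.3,0,0,0,0.17,0.1],[-5.5,-3.5,0.3,0,0,0.34,0.3],[-9.5,-6,0.6,0,0,0.51,0.5],[-13,-8.2,0.9,0,0,0.68,0.58],[-14.1,-9,0.9,0,0,0.85,0.58]]}}

```text
clock: 12.08
ee_pos: [614.2, -37.2, 256.8]
tool_rot: [1.076, 2.95, 0.0]
force: [-1.1, 0.7, -0.1]
finger_gap: 48.5
```

Call:
{"op": "servo_tool", "data": {"targets": [[0,0,0,0,0,0.17,0.58],[0,0,0,0,0,0.3,0.58],[0,0,0,0,0,0.36,0.58],[0,0,0,0,0,0.36,0.58],[0,0,0,0,0,0.36,0.58]]}}

```text
clock: 12.7
ee_pos: [612.5, -35.8, 256.7]
tool_rot: [1.577, 2.717, 0.001]
force: [-0.6, -0.6, -0.6]
finger_gap: 39.3
```

```bash
python3 look.py w4.png
```

```text
[612.5 -35.8 256.7] [1.6 2.7 0. ] 12.7
cup [187.6  65.4] 0.86 [491.3  33.3  96. ]
   ext [137.0, 17.5, 207.4, 97.6] 0.68
weight_100 [288.  268.9] 0.81 [635.3 -72.2  96. ]
weight_100 [285.5 221.2] 0.73 [611.7 -35.1  96. ]
   ext [270.7, 209.2, 299.4, 245.9] 0.89
   ext [273.8, 256.0, 301.1, 288.2] 0.68
weight_50 [288.  268.9] 0.81 [635.3 -72.2  96. ]
weight_50 [285.5 221.2] 0.73 [611.7 -35.1  96. ]
   ext [270.7, 209.2, 299.4, 245.9] 0.89
   ext [273.8, 256.0, 301.1, 288.2] 0.68
pan_a [287.1 242.5] 0.57 [622.5 -51.4  95. ]
   ext [225.1, 187.6, 347.9, 296.6] 0.78
   ext [335.1, 0.6, 467.6, 43.5] 0.74
   ext [243.2, 2.6, 413.2, 216.3] 0.95
```

View pics/w4.png

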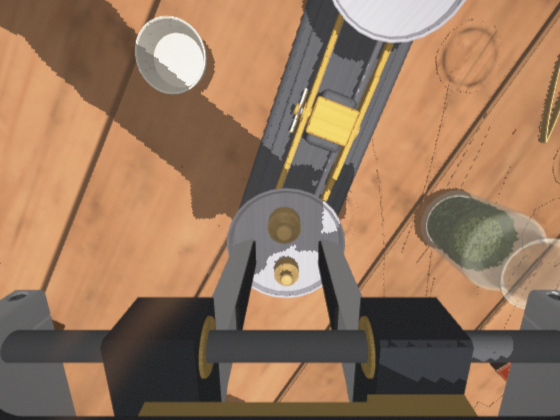

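The view shows both weights in line under the jaws: the 100 g at (285,225) and the 50 g at (287,270). The cup is upright on the table at (170,55), and pan_b has sunk.

Run:
```python
from h import *
s=r.state(); p=r.get_image("wrist")
for d in r.mark_of(p,"weight_100")[:2]: print(d["uv"],ray(p,d["uv"],88.5,s))
for d in r.regions_of(p,"weight_100")[:2]: print(d["extent"])
for q in ([612,-36],[613,-37],[634,-72]): print(q,proj(p,[*q,88.5],s))
plan([612,-36,190],-1.05,s)
print(R.from_rotvec(s["tool_rot"]).as_matrix().round(3))
```

```text
[288.7, 267.1] [636.8 -73.8  88.5]
[283.7, 222.6] [612.1 -39.3  88.5]
[273.5, 255.5, 299.1, 287.6]
[268.3, 207.3, 300.7, 246.5]
[612, -36] [285.5 219.4]
[613, -37] [285.9 220.9]
[634, -72] [287.  264.1]
X [612 -36 190] from [612.6 -35.9 256.1] shift [ 0.  -0.1  6.6] turn [-0. -0. -0.] t 13.25 gap 39.554346772793565
[[-0.5  0.9 -0. ]
 [ 0.9  0.5  0. ]
 [ 0.  -0.  -1. ]]
```

Call:
{"op": "servo_tool", "data": {"targets": [[-0.1,-0.05,2,0,0,0,0.58],[-0.2,-0.05,4.5,0,0,0,0.58],[-0.2,-0.05,6,0,0,0,0.58],[-0.2,-0.05,6.5,0,0,0,0.58],[-0.2,-0.05,6.6,0,0,0,0.6]]}}

```text
clock: 14.02
ee_pos: [613.4, -37.9, 190.3]
tool_rot: [1.578, 2.716, 0.0]
force: [0.1, -0.3, -0.0]
finger_gap: 38.0
```

Call:
{"op": "servo_tool", "data": {"targets": [[0,0,0,0,0,0,0.65],[0,0,0,0,0,0,0.75],[0,0,0,0,0,0,0.9],[0,0,0,0,0,0,0.9],[0,0,0,0,0,0,0.9]], "squeeze": 20}}

```text
clock: 14.65
ee_pos: [613.4, -37.9, 190.6]
tool_rot: [1.578, 2.716, 0.001]
force: [-0.6, -0.2, 5.0]
finger_gap: 25.6
```

Call:
{"op": "servo_tool", "data": {"targets": [[0,0,0,0,0,0,0.9],[0,0,-0.3,0,0,0,0.9],[0,0,-1,0,0,0,0.9],[0,0,-2.5,0,0,0,0.9],[0,0,-5,0,0,0,0.9]]}}

```text
clock: 15.28
ee_pos: [612.8, -37.8, 240.7]
tool_rot: [-1.578, -2.715, 0.001]
force: [0.7, -0.4, -1.1]
finger_gap: 26.0
```

```bash
python3 look.py w5.png
```

```text
[612.8 -37.8 240.7] [-1.6 -2.7  0. ] 15.275
cup [184.7  62.7] 0.63 [494.2  32.1  96. ]
   ext [126.8, 9.3, 203.2, 93.7] 0.69
weight_100 [286.2 249.4] 0.69 [621.2 -52.8  96. ]
weight_100 [287.  274.1] 0.69 [632.7 -71.6  96. ]
   ext [266.1, 233.7, 309.4, 286.9] 0.62
   ext [277.9, 279.1, 300.5, 296.9] 0.54
weight_50 [286.2 249.4] 0.69 [621.2 -52.8  96. ]
weight_50 [287.  274.1] 0.69 [632.7 -71.6  96. ]
   ext [266.1, 233.7, 309.4, 286.9] 0.62
   ext [277.9, 279.1, 300.5, 296.9] 0.54
   ext [347.2, 0.0, 470.2, 35.6] 0.84
   ext [225.1, 188.3, 351.3, 306.9] 0.75
balance [326.1 121.6] 0.66 [608.1  51.4   0. ]
   ext [242.2, 1.4, 422.2, 217.1] 0.67
```

View pics/w5.png

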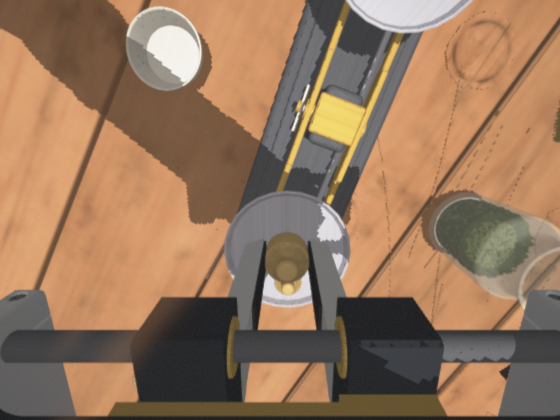

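The 100 g weight is gripped, at (287,257), and the 50 g is still on the pan. Next I'll carry the 100 g to pan_a.

```bash
python3 -c "
from h import *
np.set_printoptions(precision=3,suppress=True)
plan([585.9,149.6,240],-1.40)"
```

```text
X [585.9 149.6 240. ] from [612.928 -37.88  239.53 ] shift [17.63  6.93 -0.04] turn [-0.001 -0.     0.347] t 15.825 gap 25.889568282462346
```

Call:
{"op": "servo_tool", "data": {"targets": [[2.5,1,0,0,0,0.05,0.9],[7,2.8,0,0,0,0.14,0.9],[12,4.8,0,0,0,0.24,0.9],[16,6.3,0,0,0,0.32,0.9],[17.6,6.9,0,0,0,0.35,0.9]]}}

```text
clock: 16.45
ee_pos: [585.0, 153.3, 239.5]
tool_rot: [-2.022, -2.402, -0.0]
force: [0.1, 0.2, -0.8]
finger_gap: 26.0
```

Call:
{"op": "servo_tool", "data": {"targets": [[0,0,0,0,0,0,0.9],[0,0,0,0,0,0,0.9],[0,0,0.5,0,0,0,0.9],[0,0,1.5,0,0,0,0.9],[0,0,2.5,0,0,0,0.9]]}}

```text
clock: 17.08
ee_pos: [585.9, 148.7, 214.3]
tool_rot: [-2.028, -2.399, 0.001]
force: [0.4, 0.3, -1.2]
finger_gap: 26.3
```

Run:
```python
from h import *
s=r.state(); p=r.get_image("wrist"); t=r.get_image("top")
print(proj(p,[583.4,164.4,107],s), r.recognise(p,"pan_a"))
for l in("pan_a","cup"): print(r.recognise(t,l))
plan([585.9,149.6,205],-1.40,s); save(p,"w6.png")
```

```text
[287.3 226.2] [{'extent': [213.4, 151.7, 367.8, 300.8], 'conf': 0.73}]
[{'extent': [288.7, 207.4, 324.6, 247.4], 'conf': 0.96}, {'extent': [233.2, 222.6, 243.3, 252.9], 'conf': 0.78}, {'extent': [261.5, 274.3, 287.9, 299.8], 'conf': 0.28}]
[{'extent': [261.3, 273.5, 287.3, 298.3], 'conf': 0.65}]
X [585.9 149.6 205. ] from [585.9 148.7 214.3] shift [0.1 0.  0.9] turn [-0.  0. -0.] t 17.075 gap 26.264017734434724
```

View pics/w6.png

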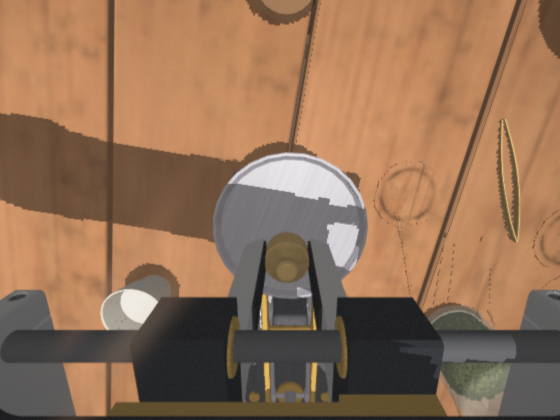

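The pan is centred at (290,226) in view, matching the prediction within 2 mm. I'll lower the weight gently.

Call:
{"op": "servo_tool", "data": {"targets": [[0,0.1,0.3,0,0,0,0.9],[0,0.1,0.6,0,0,0,0.9],[0,0.1,0.8,0,0,0,0.9],[0,0.1,0.9,0,0,0,0.9],[0,0.1,1,0,0,0,0.9]]}}

```text
clock: 17.95
ee_pos: [587.0, 149.4, 205.1]
tool_rot: [-2.027, -2.4, -0.0]
force: [0.4, -0.4, -1.2]
finger_gap: 25.9
```

Call:
{"op": "servo_tool", "data": {"targets": [[0,0,0.1,0,0,0,0.9],[0,0,0.2,0,0,0,0.9],[0,0,0.3,0,0,0,0.9],[0,0,0.4,0,0,0,0.9],[0,0,0.5,0,0,0,0.9]]}}

```text
clock: 18.58
ee_pos: [587.0, 149.4, 200.1]
tool_rot: [2.027, 2.4, 0.0]
force: [-0.8, -0.5, -0.4]
finger_gap: 26.1
```

Call:
{"op": "servo_tool", "data": {"targets": [[0,0,0.1,0,0,0,0.9],[0,0,0.2,0,0,0,0.9],[0,0,0.3,0,0,0,0.9],[0,0,0.4,0,0,0,0.9],[0,0,0.5,0,0,0,0.9]]}}

```text
clock: 19.2
ee_pos: [587.0, 149.4, 195.1]
tool_rot: [2.027, 2.4, 0.0]
force: [0.1, -0.1, 0.1]
finger_gap: 26.0
```

Call:
{"op": "servo_tool", "data": {"targets": [[0,0,0.1,0,0,0,0.9],[0,0,0.2,0,0,0,0.9],[0,0,0.3,0,0,0,0.9],[0,0,0.4,0,0,0,0.9],[0,0,0.4,0,0,0,0.9]]}}

```text
clock: 19.82
ee_pos: [587.0, 149.4, 191.0]
tool_rot: [-2.027, -2.4, 0.0]
force: [0.1, 0.4, 0.0]
finger_gap: 26.1
```

Call:
{"op": "servo_tool", "data": {"targets": [[0,0,0.05,0,0,0,0.9],[0,0,0.1,0,0,0,0.9],[0,0,0.15,0,0,0,0.9],[0,0,0.15,0,0,0,0.9],[0,0,0.15,0,0,0,0.9]]}}

```text
clock: 20.45
ee_pos: [587.0, 149.3, 190.6]
tool_rot: [-2.027, -2.4, -0.001]
force: [-2.3, 0.1, 7.4]
finger_gap: 26.1
```

At the lower stop. I'll release and rise.

Call:
{"op": "servo_tool", "data": {"targets": [[0,0,-0.05,0,0,0,0.75],[0,0,-0.05,0,0,0,0.62],[0,0,-0.05,0,0,0,0.58],[0,0,-0.05,0,0,0,0.58],[0,0,-0.05,0,0,0,0.58]]}}

```text
clock: 21.08
ee_pos: [586.9, 149.4, 190.0]
tool_rot: [-2.027, -2.4, 0.0]
force: [0.6, -0.4, 0.0]
finger_gap: 39.4
```

Call:
{"op": "servo_tool", "data": {"targets": [[0,0,-0.5,0,0,0,0.58],[0,0,-2,0,0,0,0.58],[0,0,-4,0,0,0,0.58],[0,0,-6,0,0,0,0.58],[0,0,-6.5,0,0,0,0.58]]}}

```text
clock: 21.7
ee_pos: [587.9, 149.4, 257.4]
tool_rot: [2.026, 2.398, 0.005]
force: [0.3, -0.5, -0.6]
finger_gap: 39.6
```

Run:
```python
from h import *
np.set_printoptions(precision=3,suppress=True)
plan([634,-72,256],-1.05)
p=r.get_image("wrist"); save(p,"w7.png")
```

```text
X [634 -72 256] from [587.878 149.441 257.371] shift [-22.6    0.84   0.13] turn [ 0.004  0.    -0.353] t 21.7 gap 39.58559403539596
```

View pics/w7.png

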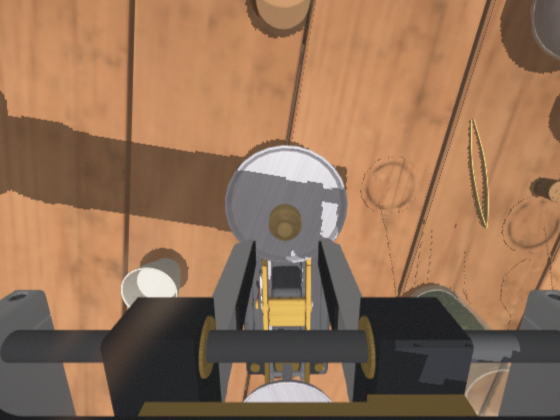

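The 100 g weight stands on pan_a at (285,222). Next I'll go for the 50 g.

Call:
{"op": "servo_tool", "data": {"targets": [[-4,0.1,0,0,0,-0.05,0.58],[-9.5,0.3,0,0,0,-0.15,0.58],[-15.5,0.6,0,0,0,-0.25,0.62],[-20.5,0.8,0,0,0,-0.32,0.64],[-22.6,0.8,0,0,0,-0.35,0.64]]}}

```text
clock: 22.38
ee_pos: [632.3, -76.7, 254.7]
tool_rot: [1.583, 2.713, -0.003]
force: [-0.0, 0.9, 0.1]
finger_gap: 33.7
```

Call:
{"op": "servo_tool", "data": {"targets": [[0,0,0,0,0,0,0.64],[0,0,0,0,0,0,0.64],[0,0,0,0,0,0,0.64],[0,0,0,0,0,0,0.64],[0,0,0,0,0,0,0.64]]}}

```text
clock: 23.0
ee_pos: [632.7, -71.4, 255.2]
tool_rot: [-1.577, -2.717, -0.0]
force: [0.3, 1.0, -0.9]
finger_gap: 34.0
```

Run:
```python
from h import *
s=r.state(); p=r.get_image("wrist")
for d in r.mark_of(p,"weight_50")[:2]: print(d["uv"],ray(p,d["uv"],102.3,s),d["conf"])
for d in r.regions_of(p,"weight_50")[:2]: print(d["extent"],d["conf"])
for d in r.recognise(p,"pan_a")[:2]: e=d["extent"];print(e,ray(p,[(e[0]+e[2])/2,(e[1]+e[3])/2],107.3,s))
for z in (102.3,108): print(proj(p,[635,-73,z],s))
plan([635,-73,204],-1.05,s)
save(p,"w8.png")
```

```text
[286.8, 231.5] [635.8 -75.6 102.3] 0.57
[275.2, 218.1, 299.1, 249.9] 0.61
[219.7, 135.3, 352.6, 264.9] [621.5 -51.7 107.3]
[287.6 228.4]
[287.6 230.9]
X [635 -73 204] from [632.7 -71.4 255.2] shift [-0.3  0.1  5.1] turn [ 0. -0. -0.] t 23.0 gap 33.9568034739266
```

View pics/w8.png

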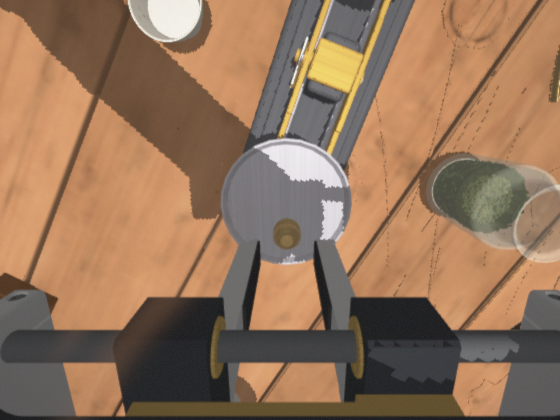

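The 50 g weight is at (287,232), close to the rim. I'll narrow the jaws and descend.

Call:
{"op": "servo_tool", "data": {"targets": [[-0.1,0.1,1.5,0,0,0,0.67],[-0.2,0.1,3.5,0,0,0,0.67],[-0.2,0.1,4.6,0,0,0,0.67],[-0.2,0.1,5,0,0,0,0.67],[-0.2,0.1,5.15,0,0,0,0.67]]}}

```text
clock: 23.82
ee_pos: [634.6, -73.4, 203.5]
tool_rot: [1.579, 2.716, 0.0]
force: [0.3, -0.6, -0.3]
finger_gap: 31.1
```

Call:
{"op": "servo_tool", "data": {"targets": [[0,0,0,0,0,0,0.69],[0,0,0,0,0,0,0.75],[0,0,0,0,0,0,0.9],[0,0,0,0,0,0,0.95],[0,0,0,0,0,0,0.95]], "squeeze": 15}}

```text
clock: 24.45
ee_pos: [634.7, -73.4, 203.8]
tool_rot: [1.578, 2.716, 0.0]
force: [-1.2, -0.4, -0.1]
finger_gap: 20.4
```

Call:
{"op": "servo_tool", "data": {"targets": [[0,0,0,0,0,0,0.95],[0,0,-0.3,0,0,0,0.95],[0,0,-1,0,0,0,0.95],[0,0,-2.5,0,0,0,0.95],[0,0,-4,0,0,0,0.95]]}}

```text
clock: 25.08
ee_pos: [634.7, -73.4, 245.1]
tool_rot: [1.578, 2.716, 0.0]
force: [0.5, -0.3, -1.0]
finger_gap: 20.3
```

Run:
```python
from h import *
np.set_printoptions(precision=3,suppress=True)
s=r.state(); p=r.get_image("wrist"); save(p,"w9.png",(180,100,400,340),2)
print(s["finger_gap"]); plan([582,181.2,243],-1.40,s)
```

```text
20.263855276186625
X [582.  181.2 243. ] from [634.74  -73.413 245.086] shift [24.73  8.02  0.2 ] turn [0.001 0.    0.347] t 25.075 gap 20.263855276186625
```

View pics/w9.png

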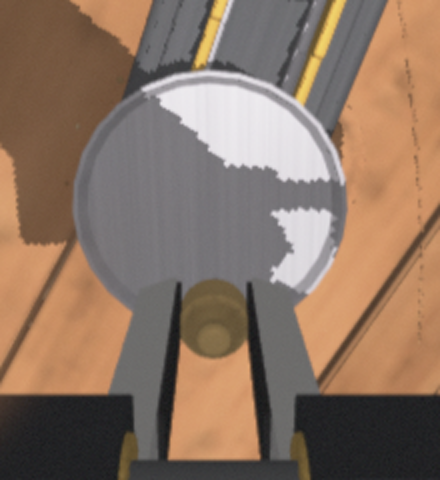

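The 50 g weight is held. I'll carry it to pan_a.

Call:
{"op": "servo_tool", "data": {"targets": [[4,1.3,0,0,0,0.05,0.95],[10,3.2,0,0,0,0.14,0.95],[16,5.2,0,0,0,0.24,0.95],[22,7.1,0,0,0,0.32,0.95],[24.7,8,0.2,0,0,0.35,0.95]]}}

```text
clock: 25.75
ee_pos: [580.5, 186.0, 242.1]
tool_rot: [-2.021, -2.403, -0.003]
force: [-0.4, -0.8, -0.4]
finger_gap: 21.0
```

Call:
{"op": "servo_tool", "data": {"targets": [[0,0,0,0,0,0,0.95],[0,0,0,0,0,0,0.95],[0,0,0.8,0,0,0,0.95],[0,0,2,0,0,0,0.95],[0,0,3,0,0,0,0.95]]}}

```text
clock: 26.38
ee_pos: [581.6, 180.0, 210.4]
tool_rot: [-2.028, -2.398, 0.002]
force: [0.2, -0.1, 0.1]
finger_gap: 20.0
```

Run:
```python
from h import *
s=r.state(); p=r.get_image("wrist"); save(p,"w10.png")
for d in r.recognise(p,"pan_a")[:2]: e=d["extent"];print(e,ray(p,[(e[0]+e[2])/2,(e[1]+e[3])/2],93.3,s))
for d in r.mark_of(p,"weight_100"): print(d["uv"],ray(p,d["uv"],88.3,s),d["conf"])
print(proj(p,[587,149.5,95],s))
plan([582,181.2,191],-1.40,s)
```

```text
[216.1, 200.2, 360.9, 327.4] [585.2 164.3  93.3]
[289.1, 252.7] [584.6 170.6  88.3] 0.95
[288.2, 279.8] [587.6 148.9  88.3] 0.66
[287.6 283.6]
X [582.  181.2 191. ] from [581.6 180.  210.4] shift [0.1 0.1 1.9] turn [-0.  0. -0.] t 26.375 gap 20.000272260970917
```

View pics/w10.png

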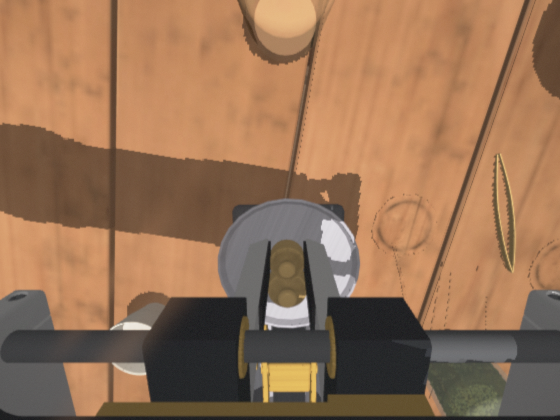

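Call:
{"op": "servo_tool", "data": {"targets": [[0.1,0.1,0.6,0,0,0,0.95],[0.1,0.1,1.2,0,0,0,0.95],[0.1,0.1,1.6,0,0,0,0.95],[0.1,0.1,1.8,0,0,0,0.95],[0.1,0.1,1.9,0,0,0,0.95]]}}

```text
clock: 27.15
ee_pos: [582.6, 182.0, 192.6]
tool_rot: [2.027, 2.4, -0.0]
force: [0.6, 0.9, -0.3]
finger_gap: 20.3
```

Call:
{"op": "servo_tool", "data": {"targets": [[0,0,0.05,0,0,0,0.95],[0,0,0.1,0,0,0,0.95],[0,0,0.12,0,0,0,0.95],[0,0,0.12,0,0,0,0.95],[0,0,0.12,0,0,0,0.95]]}}

```text
clock: 27.78
ee_pos: [582.6, 182.0, 191.5]
tool_rot: [2.027, 2.4, 0.0]
force: [-0.1, -0.5, -0.2]
finger_gap: 20.3
```

Call:
{"op": "servo_tool", "data": {"targets": [[0,0,0.05,0,0,0,0.95],[0,0,0.1,0,0,0,0.95],[0,0,0.12,0,0,0,0.95],[0,0,0.12,0,0,0,0.95],[0,0,0.12,0,0,0,0.95]]}}

```text
clock: 28.4
ee_pos: [582.6, 182.0, 190.7]
tool_rot: [-2.027, -2.4, -0.001]
force: [-2.7, 0.6, 5.5]
finger_gap: 20.1
```

Call:
{"op": "servo_tool", "data": {"targets": [[0,0,-0.05,0,0,0,0.8],[0,0,-0.05,0,0,0,0.7],[0,0,-0.05,0,0,0,0.65],[0,0,-0.05,0,0,0,0.65],[0,0,-0.05,0,0,0,0.65]]}}

```text
clock: 29.02
ee_pos: [582.5, 182.0, 190.6]
tool_rot: [-2.027, -2.4, 0.0]
force: [-0.0, 0.3, -0.1]
finger_gap: 32.9
```

Call:
{"op": "servo_tool", "data": {"targets": [[0,0,-0.5,0,0,0,0.65],[0,0,-2,0,0,0,0.65],[0,0,-4,0,0,0,0.5],[0,0,-7,0,0,0,0.3],[0,0,-8,0,0,0,0.1]]}}

```text
clock: 29.65
ee_pos: [583.6, 182.0, 273.4]
tool_rot: [2.026, 2.398, 0.006]
force: [-0.0, -0.7, -0.6]
finger_gap: 59.4
```

Run:
```python
from h import *
np.set_printoptions(precision=3,suppress=True)
plan([459.5,31,268],.16)
p=r.get_image("wrist"); save(p,"w11.png",(180,120,400,340),2)
```

```text
X [459.5  31.  268. ] from [583.593 182.03  273.434] shift [-12.82 -14.76   0.48] turn [ 0.004  0.003 -1.563] t 29.65 gap 59.430686705638756
```

View pics/w11.png

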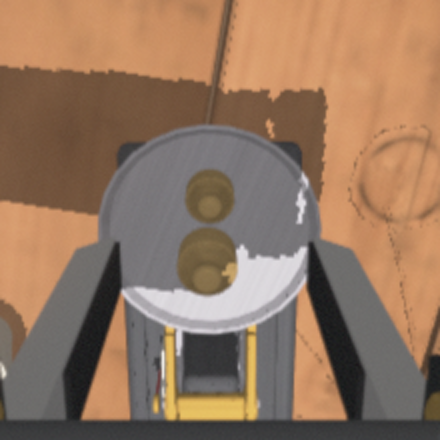

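Both weights stand side by side on pan_a, at (209,195) and (207,260). Next I'll go back for the cup.

Call:
{"op": "servo_tool", "data": {"targets": [[-2,-2.3,0,0,0,-0.17,0.05],[-5.5,-6,0,0,0,-0.34,0.05],[-9.2,-10.5,0,0,0,-0.51,0.02],[-12,-13.8,0,0,0,-0.68,0.02],[-12.8,-14.8,0.2,0,0,-0.85,0.02]]}}

```text
clock: 30.32
ee_pos: [455.7, 28.8, 268.6]
tool_rot: [-0.853, -3.022, 0.002]
force: [0.1, 0.3, 0.8]
finger_gap: 91.9
```

Call:
{"op": "servo_tool", "data": {"targets": [[0,0,0,0,0,-0.17,0.02],[0,0,0,0,0,-0.34,0.02],[0,0,0,0,0,-0.51,0.02],[0,0,0,0,0,-0.65,0.02],[0,0,0,0,0,-0.71,0.02]]}}

```text
clock: 30.95
ee_pos: [457.6, 30.9, 268.3]
tool_rot: [0.25, -3.131, -0.0]
force: [-0.1, -0.2, 0.5]
finger_gap: 92.1
```

Call:
{"op": "servo_tool", "data": {"targets": [[0,0,0,0,0,0,0.02],[0,0,0,0,0,0,0.02],[0,0,0,0,0,0,0.02],[0,0,0,0,0,0,0.02],[0,0,0,0,0,0,0.02]]}}

```text
clock: 31.58
ee_pos: [458.0, 31.1, 268.8]
tool_rot: [0.247, -3.132, 0.0]
force: [0.0, 0.4, 0.1]
finger_gap: 92.1
```

Run:
```python
from h import *
np.set_printoptions(precision=3,suppress=True)
s=r.state(); p=r.get_image("wrist")
for d in r.regions_of(p,"cup")[:2]: e=d["extent"];print(e,d["conf"])
for d in r.mark_of(p,"cup")[:2]: print(d["uv"],ray(p,d["uv"],0,s))
print([proj(p,[459.5,31+k,52],s) for k in(-30,0,30)])
plan([459.5,31,165],.16,s)
```

```text
[254.7, 177.4, 312.8, 234.6] 0.89
[283.4, 189.1] [456.717  29.129   0.   ]
[array([254.806, 199.241]), array([284.337, 203.723]), array([313.612, 208.166])]
X [459.5  31.  165. ] from [458.018  31.104 268.758] shift [-0.15 -0.03 10.38] turn [-0.    -0.    -0.003] t 31.575 gap 92.1076404994937
```

Call:
{"op": "servo_tool", "data": {"targets": [[-0.1,0,3,0,0,0,0.02],[-0.1,0,7.5,0,0,0,0.02],[-0.1,0,11.5,0,0,0,0.02],[-0.1,0,14.2,0,0,0,0.02],[-0.1,0,15.2,0,0,0,0.02]]}}

```text
clock: 32.35
ee_pos: [458.4, 31.2, 115.4]
tool_rot: [0.246, -3.129, 0.0]
force: [0.3, 0.9, 0.8]
finger_gap: 91.7
```

Call:
{"op": "servo_tool", "data": {"targets": [[0,0,0,0,0,0,0.1],[0,0,0,0,0,0,0.3],[0,0,0,0,0,0,0.6],[0,0,0,0,0,0,0.7],[0,0,0,0,0,0,0.7]], "squeeze": 15}}

```text
clock: 32.98
ee_pos: [459.5, 31.1, 117.4]
tool_rot: [-0.246, 3.13, -0.0]
force: [0.5, -1.9, 5.2]
finger_gap: 58.6
```

Call:
{"op": "servo_tool", "data": {"targets": [[0,0,0,0,0,0,0.7],[0,0,-0.3,0,0,0,0.7],[0,0,-2,0,0,0,0.7],[0,0,-5,0,0,0,0.7],[0,0,-8,0,0,0,0.7]]}}

```text
clock: 33.6
ee_pos: [458.4, 31.3, 197.3]
tool_rot: [0.247, -3.13, -0.0]
force: [0.8, -0.4, -0.9]
finger_gap: 59.1
```

Call:
{"op": "servo_tool", "data": {"targets": [[0,0,-2,0,0,0,0.7],[0,0,-4.5,0,0,0,0.7],[0,0,-6,0,0,0,0.7],[0,0,-6.4,0,0,0,0.7],[0,0,-6.4,0,0,0,0.7]]}}

```text
clock: 34.22
ee_pos: [458.7, 31.3, 260.5]
tool_rot: [0.247, -3.131, -0.0]
force: [0.6, -0.1, -1.5]
finger_gap: 58.8
```

Run:
```python
from h import *
np.set_printoptions(precision=3,suppress=True)
s=r.state(); p=r.get_image("wrist")
for d in r.recognise(p,"pan_a")[:3]: e=d["extent"];print(e,ray(p,[(e[0]+e[2])/2,(e[1]+e[3])/2],107.3,s))
for d in r.mark_of(p,"cup")[:1]: print(d["uv"],ray(p,d["uv"],s["ee_pos"][2]-115.8,s))
plan([621.5,-52.5,258],.16,s)
```

```text
[343.8, 364.2, 374.6, 396.7] [604.197 126.357 107.3  ]
[196.3, 360.1, 222.2, 401.1] [626.599 -14.937 107.3  ]
[283.4, 241.3] [458.574  30.906 144.656]
X [621.5 -52.5 258. ] from [458.672  31.255 260.456] shift [-14.77 -10.82   0.23] turn [ 0.    -0.001 -0.003] t 34.225 gap 58.819280733010594
```

Call:
{"op": "servo_tool", "data": {"targets": [[-2,-1.5,0,0,0,0,0.7],[-6,-4.3,0,0,0,0,0.7],[-10.5,-7.6,0,0,0,0,0.7],[-13.8,-10.1,0,0,0,0,0.7],[-14.8,-10.8,0.2,0,0,0,0.7]]}}

```text
clock: 35.0
ee_pos: [623.5, -54.2, 257.5]
tool_rot: [0.243, -3.132, 0.001]
force: [-0.5, 1.1, -1.2]
finger_gap: 58.7
```

Call:
{"op": "servo_tool", "data": {"targets": [[0,0,0,0,0,0,0.7],[0,0,0,0,0,0,0.7],[0,0,0.8,0,0,0,0.7],[0,0,1.8,0,0,0,0.7],[0,0,2.5,0,0,0,0.7]]}}

```text
clock: 35.62
ee_pos: [621.5, -52.0, 232.8]
tool_rot: [0.247, -3.131, -0.0]
force: [0.0, -0.3, -0.7]
finger_gap: 59.2
```

Run:
```python
from h import *
np.set_printoptions(precision=2,suppress=True)
s=r.state(); p=r.get_image("wrist")
for d in r.recognise(p,"pan_a")[:3]: e=d["extent"];print(e,d["conf"])
c=np.array([621.5,-52.5,107.3])
im=p["img"][:,:,::-1].copy()
for a in np.linspace(0,6.28,60):
    u=proj(p,c+51.5*np.array([np.cos(a),np.sin(a),0]),s); cv2.circle(im,tuple(int(v) for v in u),1,(0,0,255),-1)
cv2.imwrite("pics/w12.png",cv2.resize(im[120:360,150:430],None,fx=2.5,fy=2.5))
plan(c+[0,0,112],.16,s)
```

```text
[497.1, 165.4, 559.0, 284.1] 0.89
[208.2, 165.5, 350.6, 250.6] 0.71
X [621.5 -52.5 219.3] from [621.53 -52.02 232.83] shift [ 0.01 -0.05  1.35] turn [ 0. -0. -0.] t 35.625 gap 59.18779942277466
```

View pics/w12.png

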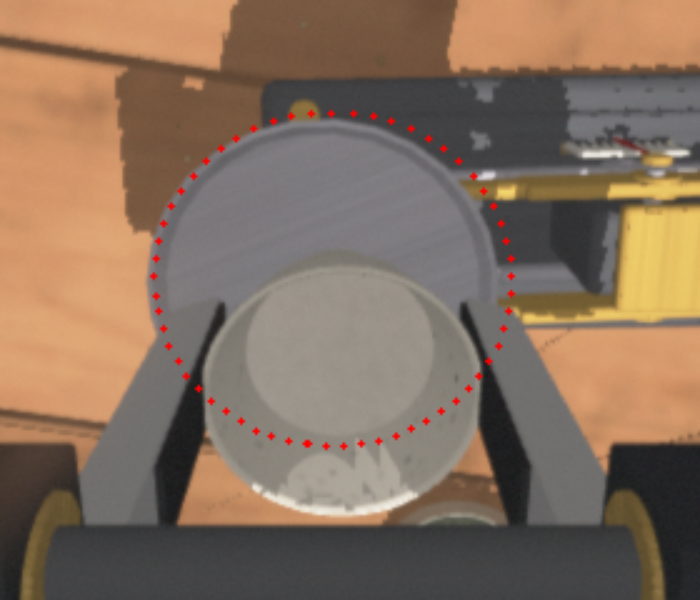

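The projected pan circle lies about 2 mm right of the real pan in the image. I'll nudge the cup and lower it.

Call:
{"op": "servo_tool", "data": {"targets": [[-0.05,-0.1,0.4,0,0,0,0.7],[-0.1,-0.15,0.8,0,0,0,0.7],[-0.1,-0.15,1.1,0,0,0,0.7],[-0.1,-0.15,1.25,0,0,0,0.7],[-0.1,-0.15,1.4,0,0,0,0.7]]}}

```text
clock: 36.35
ee_pos: [623.4, -53.6, 219.7]
tool_rot: [-0.247, 3.132, 0.0]
force: [-1.1, 0.1, -1.6]
finger_gap: 58.9
```

Call:
{"op": "servo_tool", "data": {"targets": [[0,0,0.1,0,0,0,0.7],[0,0,0.2,0,0,0,0.7],[0,0,0.3,0,0,0,0.7],[0,0,0.35,0,0,0,0.7],[0,0,0.4,0,0,0,0.7]]}}

```text
clock: 36.98
ee_pos: [623.4, -53.6, 215.8]
tool_rot: [-0.247, 3.132, 0.0]
force: [0.4, 0.1, 0.0]
finger_gap: 58.8
```

Call:
{"op": "servo_tool", "data": {"targets": [[0,0,0.1,0,0,0,0.7],[0,0,0.2,0,0,0,0.7],[0,0,0.3,0,0,0,0.7],[0,0,0.35,0,0,0,0.7],[0,0,0.4,0,0,0,0.7]]}}

```text
clock: 37.6
ee_pos: [623.3, -53.6, 211.7]
tool_rot: [0.247, -3.132, -0.0]
force: [0.0, 0.2, -0.2]
finger_gap: 59.1
```

Call:
{"op": "servo_tool", "data": {"targets": [[0,0,0,0,0,0,0.7],[0,0,0,0,0,0,0.6],[0,0,0,0,0,0,0.4],[0,0,0,0,0,0,0.2],[0,0,0,0,0,0,0.05]]}}

```text
clock: 38.22
ee_pos: [623.3, -53.6, 211.8]
tool_rot: [0.247, -3.132, -0.0]
force: [0.6, 0.0, 0.0]
finger_gap: 75.3
```

Call:
{"op": "servo_tool", "data": {"targets": [[0,0,0,0,0,0,0.03],[0,0,-1,0,0,0,0.03],[0,0,-4,0,0,0,0.03],[0,0,-8,0,0,0,0.03],[0,0,-11,0,0,0,0.03]]}}

```text
clock: 38.85
ee_pos: [623.7, -53.7, 324.3]
tool_rot: [-0.246, 3.13, -0.0]
force: [0.1, 0.1, -0.0]
finger_gap: 91.1
```

Call:
{"op": "servo_tool", "data": {"targets": [[2,2,-0.2,0,0,0,0.03],[5,5,-0.2,0,0,0,0.03],[8,8,-0.2,0,0,0,0.03],[10,10,-0.2,0,0,0,0.03],[10,10,-0.2,0,0,0,0.03]]}}

```text
clock: 39.48
ee_pos: [507.8, 30.9, 324.8]
tool_rot: [-0.251, 3.131, 0.001]
force: [0.1, -0.2, 0.2]
finger_gap: 91.2
```

```bash
python3 look.py w13.png
python3 - <<'E'
from h import *
t=r.get_image("top");q=r.get_image("side")
for n,p in(("top",t),("side",q)):
  for l in("amber_bottle","herb_jar","salve_tin","cup","weight_100"):
    print(n,l,[(np.array(d["extent"]),round(d["conf"],2)) for d in r.recognise(p,l)[:2]])
save(q,"s2.png",(170,120,360,290),3.5)
E
```

```text
[507.8  30.9 324.8] [-0.3  3.1  0. ] 39.475
cup [197.3 282.8] 0.88 [620.5 -51.4  96. ]
   ext [186.2, 280.5, 212.7, 328.8] 0.6
weight_100 [404.6 281. ] 0.5 [581.1 180.2  96. ]
weight_100 [376.8 283.2] 0.48 [588.8 149.8  96. ]
weight_50 [404.6 281. ] 0.5 [581.1 180.2  96. ]
weight_50 [376.8 283.2] 0.48 [588.8 149.8  96. ]
   ext [145.5, 239.1, 236.2, 324.6] 0.84
   ext [345.3, 243.2, 433.6, 325.0] 0.76
balance [289.8 246.1] 0.67 [600.8  52.7   0. ]
   ext [190.2, 218.2, 390.5, 295.2] 0.76
top amber_bottle [(array([141.2, 236.7, 177. , 260.5]), 0.93)]
top herb_jar [(array([263. , 147.3, 287.1, 178.7]), 0.84)]
top salve_tin [(array([390.5, 236.4, 408.6, 253.1]), 0.54)]
top cup [(array([295.1, 211. , 318.7, 237.2]), 0.72)]
top weight_100 [(array([213.7, 238.7, 220.7, 243.3]), 0.44)]
side amber_bottle [(array([186.8, 142.9, 210.2, 192.6]), 0.66)]
side herb_jar [(array([305.5, 169.2, 342.7, 230. ]), 0.56)]
side salve_tin [(array([296.2, 317. , 323.3, 349.8]), 0.86)]
side cup [(array([262.9, 196.3, 289.2, 224.5]), 0.8)]
side weight_100 [(array([222.1, 176. , 234.3, 190.2]), 0.6), (array([218.7, 173.6, 228.9, 181.9]), 0.52)]
```

View pics/w13.png

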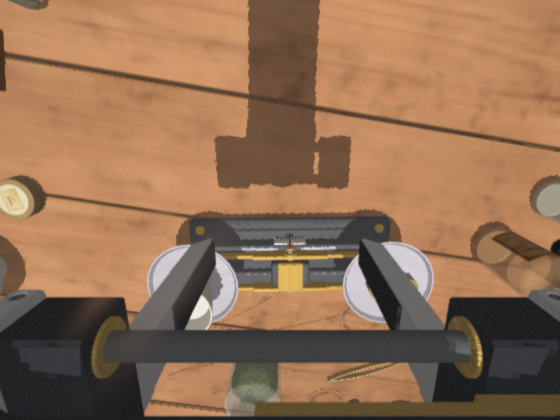

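View pics/s2.png

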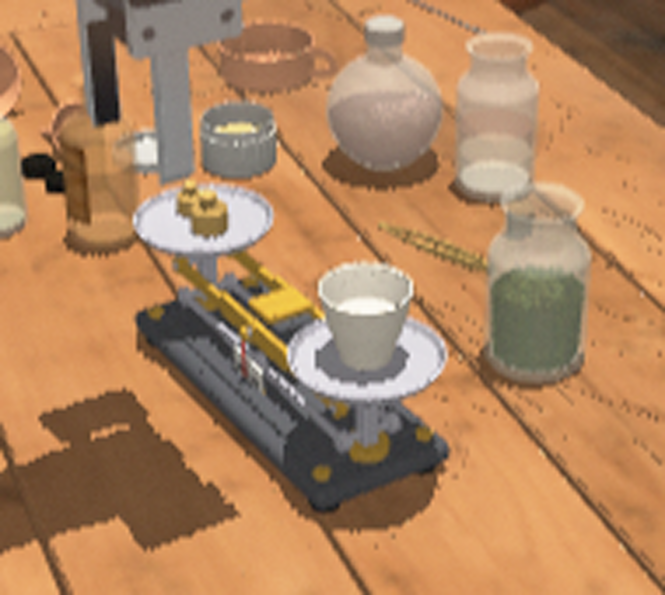

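The side view shows the cup on pan_b at (368,320) and both weights on pan_a at (192,197) and (210,213), with the beam about level and the pans seated. I'll check how well the cup is centred, then decide whether to hand in.

Run:
```python
from h import *
t=r.get_image("top")
for l,z in(("pan_a",100),("cup",147)):
  for d in r.recognise(t,l)[:2]: e=d["extent"]; print(l,round(d["conf"],2),np.array(e),ray(t,[(e[0]+e[2])/2,(e[1]+e[3])/2],z))
for d in r.mark_of(t,"cup")[:1]+r.mark_of(t,"pan_a")[:2]: print(ray(t,d["uv"],95))
s=r.state();w=r.get_image("wrist"); print("wrist pan_b",ray(w,(190.8,284),100,s),"pan_a",ray(w,(389,283),100,s))
save(t,"t3.png",(200,190,340,270),5.5)
```

```text
pan_a 0.92 [206.4 218.3 243.3 258.6] [587.4 155.7 100. ]
pan_a 0.75 [290.2 208.2 325.3 244.8] [622.  -61.1 100. ]
cup 0.66 [298.3 213.6 318.9 239.4] [619.1 -61.  147. ]
cup 0.62 [261.1 147.1 288.4 179. ] [780.1  27.  147. ]
[633.4 -59.2  95. ]
[585.5 147.   95. ]
[617.9 -65.4  95. ]
wrist pan_b [620.7 -59.2 100. ] pan_a [585.1 159.3 100. ]
```

Call:
{"op": "servo_tool", "data": {"targets": [[-1.5,-2,0,0,0,0,0.03],[-4,-5.5,0,0,0,0,0.03],[-6,-8.5,0,0,0,0,0.03],[-6.8,-9.4,0,0,0,0,0.03],[-6.8,-9.4,0,0,0,0,0.03]]}}

```text
clock: 41.55
ee_pos: [590.6, -52.4, 323.4]
tool_rot: [0.246, -3.131, -0.001]
force: [-0.9, -0.5, 0.1]
finger_gap: 91.0
```

Call:
{"op": "servo_tool", "data": {"targets": [[0,0,0,0,0,0,0.03],[0,0,0,0,0,0,0.03],[0,0,0,0,0,0,0.03],[0,0,0,0,0,0,0.03],[0,0,0,0,0,0,0.03]]}}

```text
clock: 42.18
ee_pos: [590.7, -52.6, 323.8]
tool_rot: [-0.247, 3.132, 0.0]
force: [-1.1, -0.3, -0.2]
finger_gap: 90.9
```

Run:
```python
from h import *
from scipy.optimize import least_squares
s=r.state(); p=r.get_image("wrist"); print(s["ee_pos"])
def circ(mask,z,rad,n):
    c=max(cv2.findContours(mask.astype(np.uint8),0,1)[0],key=cv2.contourArea)
    h=cv2.convexHull(c)[:,0,:].astype(float)
    X=np.array([ray(p,u,z,s)[:2] for u in h])
    f=least_squares(lambda q:np.hypot(*(X-q[:2]).T)-q[2],[*X.mean(0),rad],loss="soft_l1"); print(n,f.x,"rms",np.sqrt((f.fun**2).mean()))
C=r.regions_of(p,"cup")[0]; 
P=[d for d in r.regions_of(p,"pan_a")]
for d in P: print(d["extent"],d["conf"])
print(C["extent"],C["conf"])
b=min(P,key=lambda d:abs(d["extent"][0]+d["extent"][2]-C["extent"][0]-C["extent"][2]))
circ(b["pixels"],100.3,51.5,"pan_b"); circ(b["pixels"]|C["pixels"],100.3,51.5,"pan+cup")
circ(C["pixels"],147.3,30,"cup rim(ish)")
for d in r.mark_of(p,"cup")[:1]: print("foot",ray(p,d["uv"],95.3,s),d["conf"])
```

```text
[590.7 -52.6 323.8]
[436.3, 177.3, 532.4, 272.6] 0.79
[226.9, 179.7, 325.6, 263.9] 0.69
[246.6, 215.1, 311.5, 279.9] 0.95
pan_b [623.3 -55.5  51. ] rms 0.218525661667969
pan+cup [625.  -54.9  52. ] rms 1.4841582166181466
cup rim(ish) [623.4 -53.4  30.2] rms 0.5778326657823928
foot [625.5 -53.3  95.3] 0.7
```

The cup is about 2 mm from the pan centre, so I'll hand the job in.

```bash
python3 -c "
from h import *
print(r.state()['clock']); print(r.close_job())"
```

```text
42.375
the job is handed in; nothing more can be done
None
```

The loads are swapped, and I handed the job in at 42.4 s of the 102 s allowed. I stood the cup on the bare table, moved the 100 g and then the 50 g weight to pan_a, and set the cup on pan_b.

**Final checks**
- **Cup:** upright on pan_b. The last wrist-camera fit put it about 2 mm from the pan's centre.
- **Weights:** both stand side by side on pan_a, about 32 mm between centres, so roughly 7 mm apart.
- **Balance:** both pans appear seated and the beam about level in the last side picture.
- **Bystanders:** the bottle, jar and tin show the same image positions as at the start, within the detector's noise of a few pixels.
- **Forces:** the highest reading at the end of any move was about 9 N.

**Disagreements**
- **Cup position:** the top camera's estimates differed from the wrist camera's by up to about 10 mm. One top-camera point put the cup's underside about 12 mm from my wrist-camera estimates. I went by the wrist fit, which agreed with the known sizes.
- **Last close-up not viewed:** I had reached the picture limit, so I checked the final centring from numbers only.

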